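# Shut and lock the bench power box

## Robot

A 6-joint arm with a two-finger parallel gripper is mounted at the origin on the work surface. World frame = base frame: x ahead of the robot, y to its left, z up, the work surface at z = 0. Lengths are in mm, angles in rad, forces in N, time in s.
With the tool pointing down it reaches from about 400 to 925 mm from the base axis. Payload 12.5 kg.
Tool frame: the origin (TCP) lies midway between the tips of the shut fingers; the grasp point (between the pads) lies 19 mm behind it; z points along the fingers, y is the direction in which the jaws open and shut (so a half turn about z gives the same grasp; the last joint's range is limited). The gripper opens to 95 mm and grips with 3 to 60 N. Pads are 20 mm wide; open, the fingers measure 119 mm over their backs; the gripper's body (75 mm by 180 mm) begins 59 mm behind the grasp point.
Start: joints at [-1.251, 0.491, 1.559, -0, 1.092, -0.106], TCP at [258.18, -569.201, 214.661] pointing down, gripper open.
Joint ranges: [-3.1, 3.1], [-0.84, 2.19], [0.05, 2.79], [-1.13, 4.28], [0.06, 2.93], [-2.69, 2.69]. Speed limits (rad/s): [2.22, 2.22, 2.79, 3.14, 3.14, 3.14].

## Interface

Orientations are given as [roll, pitch, yaw] about the fixed x, y, z axes, in that order (R = Rz(yaw) Ry(pitch) Rx(roll)).
In Python, from cell import env gives the robot as it stands.
- The arm moves only by the tool drive_tool, never from a script. Its argument "increments" is a list of rows, each a list of 2 entries, a list of its own where there are three numbers: the shift along the tool's x, y, z as a fraction of full scale, then the turn, a rotation vector about the tool's x, y, z as a fraction of full scale. In form: [[[x, y, z], [ax, ay, az]], ...]. A call has 1 to 5 rows; each row shifts and turns the commanded pose from where the row before left it, along the tool's axes as they then stand; what a row does not reach is not made up. Full scale, the value 1, is 30 mm for a shift and 0.08 rad for a turn. A row lasts 1/12 s, in which the tool goes at most 41.7 mm and 7.16 degrees, less where a joint would pass 70% of its speed; a pose out of reach is approached as far as the arm can. A call with a number of a shift or a turn outside -1 to 1 is refused whole. A call with a gripper value outside its range is refused whole. "jaw" is the opening, from -1 (shut) to 1 (fully open), so that 0 is half open, set as the call begins (left out, the last holds). The fingers move at their own pace and stop on an object; the grip force is fixed at half the most. Time passes only in rows, so rows that do not move let the fingers close. It gives the time, the measured TCP pose, the force and the opening at its end, in the units of the state.
- env.state(): the state, without advancing time (a new reading comes with each control period).
- env.read_camera(name): name is "side" or "top" or "wrist"; returns a dict with "pixels" (384x512x3 uint8, blue, green, red), "vertical_fov" (degrees; the focal length in pixels is half the picture's height over the tangent of half this angle, whatever the lens; pixels are square), "cx", "cy" (the principal point, pixels), "world_to_cam" (4x4, takes a point from world to camera coordinates). Camera axes: x right, y down, z forward; pixel columns grow to the right and rows downward; lengths in mm; the calibration is good to about 2 mm. A picture is of the moment at which its call begins. There is no depth.
- env.job_done(): hands the job in, once; it reports no verdict.
Trained networks look in a picture, given as the dict that the camera call returned (one of the last four; its "shot" number tells which), for a name from the list of things; names that differ only in an ending like _2 or _b are one class to them, and where a whole thing is asked for, a point or a joint stands for the part that bears it (a point fixed in the world has none). Each returns a list of dicts, best first, with "score" (0 to 1); they miss things now and then, are a little off and sometimes report something else, mostly with a low value. They report only what shows in the picture. A call takes as long as a camera call. They do not tell look-alikes from the thing itself.
- env.boxes_of(target, picture): "point" ([x, y, z] in mm, in world coordinates, good to about 4 mm: the middle of the surface that is visible of it).
- env.tip_of(target, picture): "point" ([x, y, z] in mm, in world coordinates, good to about 4 mm: a listed point, or the origin of a listed thing).
The state is a dict: "t": time; "joints": joint angles; "qvel": joint speeds; "tau": joint torques, N m; "eef_pos": TCP position; "tcp_rot": TCP orientation; "ft_force": force on the tool from outside, world axes, zero at the start; "moment": the same for the moment, N m; "opening": opening from 0.0 (shut) to 1.0 (fully open).
Only numpy, scipy, OpenCV 4.12 (cv2) and the standard library are available. Lean on these libraries where they do the work, as an engineer would, in place of code of your own. Each camera call takes 0.05 s, during which the arm holds its last target.

## Task

The lid of the grey power box on the packing bench has been left standing open. Push the lid fully shut, then take the flat-bladed cabinet key (the one with the flat paddle handle) from the key rest and, with the key, turn the slotted lock on the lid a quarter turn clockwise as far as it goes. Stand the key back upright in its slot in the rest, and leave the other things where they are.

Things in the scene. Friction and masses are not known exactly. Their poses are not given: they have to be found in the camera images.
- box: Power box fixed to the bench: grey steel enclosure, 180 mm front to back (its x) x 240 mm (its y) x 90 mm high, breakers inside, lid hinged along its back (+x) edge. Origin: centre of its underside; x to the back, y left, z up. Conduit bends stand out 60 mm behind it.
- lid_hinge (a point): Middle of the lid's hinge line: box x = 90, y = 0, z = 90.5 mm; the line is parallel to the box's y. The lid is 248 mm wide and 12 mm thick, its underside on the hinge line, its front edge 186 mm from it; shut, its top face is 102.5 mm above the bench. The point turns with the lid: its -x points to the lid's front edge, z out of its top.
- lid (a joint): Hinge angle of the lid, rad: 0 fully shut, growing as the front edge rises (at most 1.6). It starts between 0.35 and 1.0. The hinge is stiff: the lid stays where it is left; a push of 2 to 6 N down on its top closes it.
- lock (a joint): Angle of the lock, rad: 0 unlocked (slot along the box's y, left-right), pi/2 locked (slot along the box's x, front-back), growing clockwise seen from above; hard stops at both ends. Starts between 0 and 0.2 and stays where it is left; turning takes about 0.12 N m. When locked a tongue beneath holds the lid down.
- lock_slot (a point): Centre of the slot's mouth in the round steel lock head (36 mm across), 8 mm above the lid's top, 150 mm from the hinge line on the lid's middle line (lid shut: box x -60, y 0, z 110.5 mm). Slot: right across the head, 5.5 mm wide, 1.5 mm bevels, 6.5 mm deep; a fixed dark collar 49 mm across surrounds it, level with it. Turns with the lock: y along the slot, z out of the lid.
- rest: Key rest fixed to the bench: black block 56 mm (its x) x 190 mm (its y) x 26 mm high; three slots in its top, each 28 mm along y x 9 mm wide x 16 mm deep with 2 mm bevels, at x = 0, y = -58, 0 and +58 mm. Origin: centre of its underside. The flat key and two other tools stand in the slots, in any order.
- key_center (a point): Centre of the key's paddle handle: steel, 10 mm thick (its x), 32 mm wide (its y), 46 mm high. Below it a round shoulder 26 mm across, underside 33 mm below this point, stands on the rest's top (point 59 mm above the bench). Blade: 22 mm wide (y), 3 mm thick (x), tip tapered, 45 mm below the point. 70 g, blade down; its y starts along the rest's y; same after a half turn.
- driver_center (a point): Bystander in the rest: a stubby screwdriver with a round grey fluted handle, 29 mm across and 52 mm high; the point is 28 mm above the rest's top, on its axis.
- tkey_center (a point): Bystander in the rest: a steel socket key with a round T-bar, 44 mm long and 10 mm thick, on a 12 mm stem, 49 mm high; the point is 28 mm above the rest's top, on its axis.
- tape_roll: Bystander: a roll of brown packing tape lying flat, 100 mm across, 48 mm high. Origin: centre of its underside.
- jar: Bystander: an amber jar with a white cap, 70 mm across, 100 mm high. Origin: centre of its underside.
- marker: Bystander: a marker pen 110 mm long lying on the bench. Origin: centre of its underside.
- tape_gun: Bystander: a hand tape dispenser lying on its side, about 200 mm long, 60 mm high. Origin: under the middle of its frame plate.
- scanner: Bystander: a pistol-shaped hand scanner lying on its side, 110 mm x 150 mm, 44 mm high. Origin: under the middle of its head.
Not all that is in view belongs to the job. What is shaped like the part that bears key_center but green or red is not meant.

How it is judged:
By the outcome, as a careful person would: the job done as asked, in the order asked, and still so for the second after the job is handed in, with the robot touching nothing.
It also fails if it takes over 67 s, if anything falls off the work surface, if the arm or the gripper's body presses on something with over 40 N, if the wrist force passes 120 N, or if a joint passes its speed limit or range.

## Working session

There is one attempt and no reset: what is moved stays moved. The work goes in short steps, Python scripts to look and compute and a tool call to move; the robot and the scene stay as the last step left them, time stands still between calls to the robot, and variables do not carry over. Pictures are saved under pics/ and viewed, and the job is handed in when it is done.

Besides the shell and the picture viewer there is one more tool, called in YAML: its name, and indented under it one key for each argument. drive_tool: Moves the arm, as the interface text tells. Its arguments: {"type":"object","properties":{"increments":{"type":"array","items":{"type":"array"}},"jaw":{"type":"number"}},"required":["increments"]}

```bash
ls; mkdir -p pics; python3 - <<'E'
from cell import env
import cv2
s=env.state();print({k:(v if not hasattr(v,'tolist') else v.tolist()) for k,v in s.items()})
for n in ["side","top","wrist"]:
    p=env.read_camera(n);cv2.imwrite(f"pics/{n}0.png",p["pixels"])
    print(n,p["shot"])
    for t in ["box","lid_hinge","lock_slot","rest","key_center","driver_center","tkey_center","tape_roll","jar","marker","tape_gun","scanner"]:
        r=env.tip_of(t,p)
        print(t,[(round(d["score"],2),[round(float(x)) for x in d["point"]]) for d in r[:3]])
E
```

```text
pics
{'t': 0.0, 'joints': [-1.2506110217008757, 0.4915473565223904, 1.5594401168243353, -2.0869578194859778e-05, 1.0916900505404625, -0.10557041230705043], 'qvel': [0.0004916139068171586, 0.0015242230690872404, 0.0028411429911022047, 0.0020808882348972036, 0.0004134358084018158, -0.0009735209150178877], 'tau': [-0.0001873472274382948, -61.26438617706299, -25.818466544151306, 0.06917008431628346, 0.04831999889574945, -0.00010501948281671503], 'eef_pos': [258.0884879637077, -568.9627134082383, 214.0725415263084], 'tcp_rot': [-3.1405118726739234, -9.591124949981378e-05, 0.42576529620620085], 'ft_force': [0.643495229063725, -0.37821183505941397, -0.3943648075627777], 'moment': [0.028696790187793624, 0.0005344877153201067, -0.02026688554554015], 'opening': 0.9968465172559301}
side 1
box [(0.63, [544, 198, 0])]
lid_hinge [(0.82, [627, 225, 91])]
lock_slot [(0.39, [537, 196, 209])]
rest [(0.88, [509, -196, 2])]
key_center [(0.75, [513, -194, 56]), (0.74, [358, -298, 25]), (0.73, [441, -260, 5])]
driver_center [(0.65, [519, -140, 57])]
tkey_center [(0.62, [625, -462, 0]), (0.5, [509, -252, 5
[... 199 characters left out ...]
97, 59])]
lid_hinge [(0.92, [629, 222, 93]), (0.64, [320, 482, 4])]
lock_slot [(0.53, [543, 199, 211]), (0.35, [627, 226, 93]), (0.19, [656, -260, -2])]
rest [(0.9, [510, -196, 0])]
key_center [(0.45, [510, -200, 56]), (0.4, [438, -258, 8]), (0.39, [774, -15, -1])]
driver_center [(0.39, [514, -141, 54])]
tkey_center [(0.52, [507, -252, 55])]
tape_roll [(0.71, [659, -257, -4])]
jar [(0.7, [777, -17, -2])]
marker [(0.4, [328, 337, 5])]
tape_gun [(0.75, [622, -473, 1]), (0.74, [510, -198, 59])]
scanner [(0.72, [321, 484, 5]), (0.21, [624, -470, 3])]
wrist 3
box []
lid_hinge []
lock_slot []
rest []
key_center []
driver_center []
tkey_center []
tape_roll []
jar []
marker []
tape_gun []
scanner []
```

View pics/side0.png

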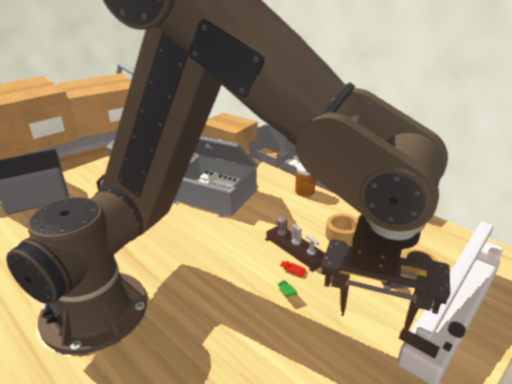

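View pics/top0.png

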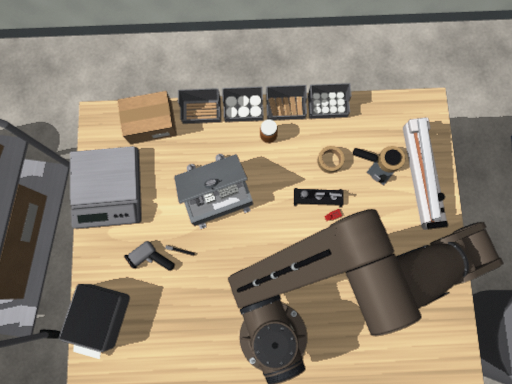

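```bash
python3 - <<'E'
import cv2,numpy as np
from cell import env
p=env.read_camera("side");q=env.read_camera("top")
for c in (p,q): print(c["vertical_fov"],c["cx"],c["cy"],np.round(c["world_to_cam"],4).tolist())
E
```

```text
50.14257464883885 251.88514693440882 194.71609000548625 [[0.7132, -0.7008, -0.0158, -378.9828], [-0.3788, -0.3663, -0.8499, 276.4438], [0.5898, 0.6121, -0.5267, 986.1758], [0.0, 0.0, 0.0, 1.0]]
44.016380929318565 263.1671947151641 186.2032164474924 [[-0.0402, -0.9992, -0.0019, 36.5127], [-0.9768, 0.0397, -0.2107, 548.9339], [0.2106, -0.0066, -0.9776, 1739.6927], [0.0, 0.0, 0.0, 1.0]]
```

```bash
python3 - <<'E'
import cv2,numpy as np
a=cv2.imread("pics/side0.png")[205:310,255:355];b=cv2.imread("pics/top0.png")[180:225,285:350]
a=cv2.resize(a,None,fx=4,fy=4,interpolation=cv2.INTER_CUBIC);b=cv2.resize(b,None,fx=6,fy=6,interpolation=cv2.INTER_CUBIC)
o=np.zeros((420,800,3),np.uint8);o[:420,:400]=a;o[:270,410:800]=b
cv2.imwrite("pics/crop0.png",o)
b=cv2.imread("pics/top0.png")[140:240,160:270];cv2.imwrite("pics/box0.png",cv2.resize(b,None,fx=5,fy=5,interpolation=cv2.INTER_CUBIC))
E
```

```text
(no output)
```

View pics/crop0.png

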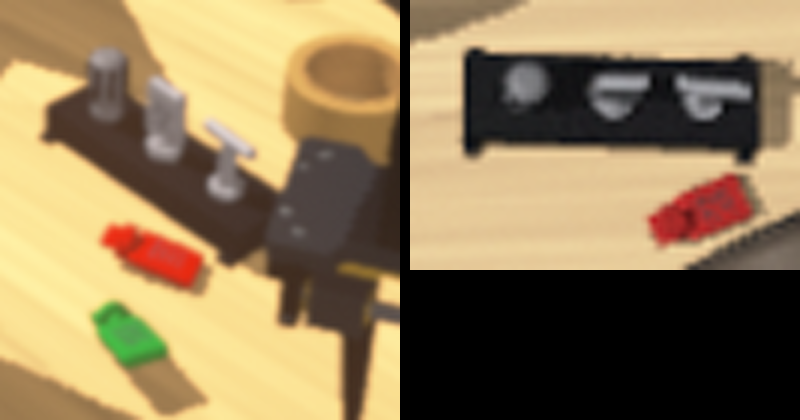

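View pics/box0.png

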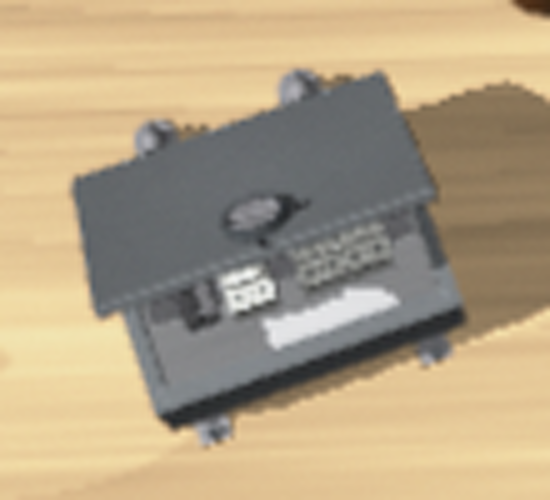

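The three things shaped like the key are the steel one in the middle slot of the rest (side picture about 296,236, top about 318,197), the red one (side 293,269) and the green one (side 287,289). The steel one is the one meant: it has a flat paddle handle, stands in the rest and is not coloured. The slot nearer the box holds the round driver and the far slot holds the T-key. The box lid is open about 0.75 rad and the box is turned about 0.3 rad.

First move: rise, shut the jaws and turn to yaw π/2.

drive_tool:
  increments:
    - [[0,0,-1],[0,0,-1]]
    - [[0,0,-1],[0,0,-1]]
    - [[0,0,-1],[0,0,-1]]
    - [[0,0,-1],[0,0,-1]]
    - [[0.5,0.5,0],[0,0,-1]]
  jaw: -1

```text
t: 2.47
eef_pos: [277.9, -571.5, 341.3]
tcp_rot: [3.134, 0.005, 0.828]
ft_force: [0.6, -0.9, 0.5]
opening: 0.708
```

drive_tool:
  increments:
    - [[0,0,0],[0,0,-1]]
    - [[0,0,0],[0,0,-1]]
    - [[0,0,0],[0,0,-1]]
    - [[0,0,0],[0,0,-1]]
    - [[0,0,0],[0,0,-1]]

```text
t: 2.88
eef_pos: [279.4, -570.0, 334.6]
tcp_rot: [-3.142, 0.0, 1.23]
ft_force: [0.5, 0.8, 0.2]
opening: 0.359
```

drive_tool:
  increments:
    - [[0,0,0],[0,0,-1]]
    - [[0,0,0],[0,0,-1]]
    - [[0,0,0],[0,0,-1]]
    - [[0,0,0],[0,0,-1]]
    - [[0,0,0],[0,0,-0.3]]

```text
t: 3.3
eef_pos: [279.3, -570.0, 334.6]
tcp_rot: [3.142, 0.0, 1.574]
ft_force: [0.2, -0.3, 0.4]
opening: 0.022
```

drive_tool:
  increments:
    - [[1,0.85,0],[0,0,0]]
    - [[1,0.85,0],[0,0,0]]
    - [[1,0.85,0],[0,0,0]]
    - [[1,0.85,0],[0,0,0]]
    - [[1,0.85,0],[0,0,0]]

```text
t: 3.72
eef_pos: [407.8, -418.7, 334.8]
tcp_rot: [3.141, 0.0, 1.568]
ft_force: [0.5, -0.5, -0.1]
opening: 0.001
```

drive_tool:
  increments:
    - [[1,0.85,0],[0,0,0]]
    - [[1,0.85,0],[0,0,0]]
    - [[1,0.85,0],[0,0,0]]
    - [[1,0.85,0],[0,0,0]]
    - [[1,0.85,0],[0,0,0]]

```text
t: 4.13
eef_pos: [535.6, -268.6, 334.8]
tcp_rot: [3.141, 0.0, 1.568]
ft_force: [-0.2, -0.2, -0.4]
opening: 0.009
```

drive_tool:
  increments:
    - [[1,0,0],[0,0,0]]
    - [[1,0,0],[0,0,0]]
    - [[1,0,0],[0,0,0]]
    - [[1,0,0],[0,0,0]]
    - [[1,0,0],[0,0,0]]

```text
t: 4.55
eef_pos: [534.6, -118.8, 334.7]
tcp_rot: [3.141, 0.0, 1.568]
ft_force: [0.3, 0.2, -0.8]
opening: 0.005
```

drive_tool:
  increments:
    - [[1,0,0],[0,0,0]]
    - [[1,0,0],[0,0,0]]
    - [[1,0,0],[0,0,0]]
    - [[1,0,0],[0,0,0]]
    - [[0,0,0],[0,0,0]]

```text
t: 4.97
eef_pos: [534.6, 3.6, 334.9]
tcp_rot: [3.141, -0.001, 1.571]
ft_force: [-0.4, -0.5, -0.1]
opening: 0.003
```

```bash
python3 - <<'E'
from cell import env
import cv2
for n in ["side","top","wrist"]:
    p=env.read_camera(n);cv2.imwrite(f"pics/{n}1.png",p["pixels"])
    for t in ["box","lid_hinge","lock_slot"]+(["rest","key_center"] if n!="wrist" else []):
        r=env.tip_of(t,p)
        print(n,t,[(round(d["score"],2),[round(float(x)) for x in d["point"]]) for d in r[:2]])
E
```

```text
side box [(0.86, [541, 196, -1])]
side lid_hinge [(0.7, [625, 224, 91])]
side lock_slot [(0.57, [543, 196, 208])]
side rest [(0.63, [514, -195, 4])]
side key_center [(0.71, [437, -259, 7]), (0.47, [515, -195, 59])]
top box [(0.86, [539, 196, 1])]
top lid_hinge [(0.97, [627, 224, 92])]
top lock_slot [(0.61, [537, 198, 210])]
top rest [(0.61, [510, -196, 0])]
top key_center [(0.62, [356, -309, 10]), (0.53, [511, -197, 58])]
wrist box []
wrist lid_hinge []
wrist lock_slot []
```

View pics/side1.png

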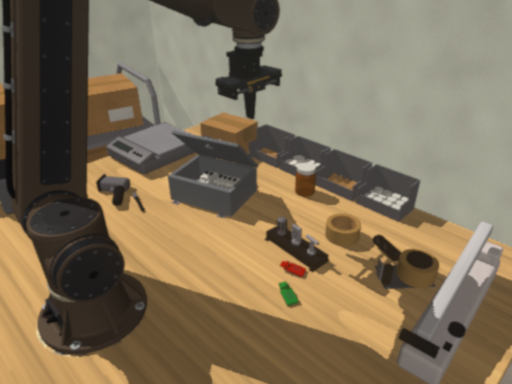

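View pics/wrist1.png

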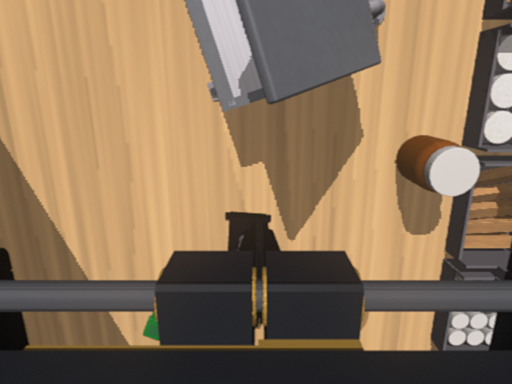

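drive_tool:
  increments:
    - [[1,0,0],[0,0,0]]
    - [[1,0,0],[0,0,0]]
    - [[1,0,0],[0,0,0]]
    - [[1,0,0],[0,0,0]]
    - [[0.5,0.1,0.2],[0,0,0]]

```text
t: 6.18
eef_pos: [537.9, 137.4, 329.5]
tcp_rot: [3.14, -0.001, 1.571]
ft_force: [-0.0, -0.8, 0.0]
opening: 0.006
```

drive_tool:
  increments:
    - [[0,0,1],[0,0,0]]
    - [[0,0,1],[0,0,0]]
    - [[0,0,1],[0,0,0]]
    - [[0,0,0.5],[0,0,0]]
    - [[0,0,0],[0,0,0]]

```text
t: 6.6
eef_pos: [536.8, 134.6, 220.5]
tcp_rot: [-3.136, 0.001, 1.57]
ft_force: [-0.2, -0.0, 0.4]
opening: 0.005
```

drive_tool:
  increments:
    - [[0,0,0.4],[0,0,0]]
    - [[0,0,0.4],[0,0,0]]
    - [[0,0,0.4],[0,0,0]]
    - [[0,0,0.4],[0,0,0]]
    - [[0,0,0.4],[0,0,0]]

```text
t: 7.02
eef_pos: [538.8, 134.8, 164.5]
tcp_rot: [3.139, -0.0, 1.57]
ft_force: [0.1, -0.4, 1.4]
opening: 0.003
```

drive_tool:
  increments:
    - [[0,0,0.2],[0,0,0]]
    - [[0,0,0.2],[0,0,0]]
    - [[0,0,0.2],[0,0,0]]
    - [[0,0,0.2],[0,0,0]]
    - [[0,0,0.2],[0,0,0]]

```text
t: 7.43
eef_pos: [538.3, 134.7, 133.5]
tcp_rot: [3.141, -0.0, 1.57]
ft_force: [-0.1, -1.0, 0.6]
opening: 0.005
```

```bash
python3 - <<'E'
from cell import env
import cv2
p=env.read_camera("side");cv2.imwrite("pics/side2.png",cv2.resize(p["pixels"][70:230,130:330],None,fx=3.5,fy=3.5))
print([ (round(d["score"],2),d["point"]) for d in env.tip_of("lock_slot",p)[:2]])
E
```

```text
[(0.47, [494.0, 179.6, 145.8])]
```

View pics/side2.png

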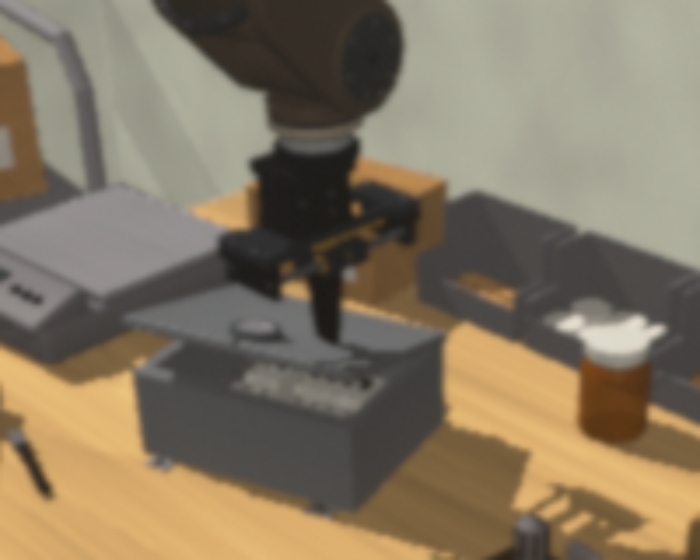

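The lid is following the fingers down, now about a quarter radian open. I'll keep pressing.

drive_tool:
  increments:
    - [[0,0,0.2],[0,0,0]]
    - [[0,0,0.2],[0,0,0]]
    - [[0,0,0.2],[0,0,0]]
    - [[0,0,0.15],[0,0,0]]
    - [[0,0,0.1],[0,0,0]]

```text
t: 7.95
eef_pos: [537.9, 134.7, 107.3]
tcp_rot: [-3.141, 0.0, 1.57]
ft_force: [-0.2, -0.1, -0.3]
opening: 0.002
```

drive_tool:
  increments:
    - [[0,0,0.05],[0,0,0]]
    - [[0,0,0.05],[0,0,0]]
    - [[0,0,0.05],[0,0,0]]
    - [[0,0,0.0],[0,0,0]]

```text
t: 8.28
eef_pos: [538.0, 134.7, 103.5]
tcp_rot: [-3.142, 0.0, 1.57]
ft_force: [-0.5, -0.7, -0.1]
opening: 0.005
```

drive_tool:
  increments:
    - [[0,0,0.05],[0,0,0]]
    - [[0,0,0.05],[0,0,0]]
    - [[0,0,0.0],[0,0,0]]

```text
t: 8.53
eef_pos: [538.3, 134.7, 102.6]
tcp_rot: [3.14, -0.0, 1.57]
ft_force: [-6.9, -1.7, 22.3]
opening: 0.007
```

drive_tool:
  increments:
    - [[0,0,0.05],[0,0,0]]
    - [[0,0,0.0],[0,0,0]]

```text
t: 8.7
eef_pos: [538.3, 134.7, 102.5]
tcp_rot: [3.139, -0.0, 1.57]
ft_force: [-11.0, -2.7, 39.6]
opening: 0.007
```

drive_tool:
  increments:
    - [[0,0,-1],[0,0,0]]
    - [[0,0,-1],[0,0,0]]
    - [[-0.5,-0.5,-1],[0,0,0]]
    - [[-1,-0.7,0],[0,0,0]]
    - [[-1,-0.7,0],[0,0,0]]
  jaw: 0.0

```text
t: 9.12
eef_pos: [480.9, 59.5, 190.6]
tcp_rot: [3.138, 0.0, 1.572]
ft_force: [0.4, -0.7, -0.7]
opening: 0.298
```

drive_tool:
  increments:
    - [[-1,0,0],[0,0,0]]
    - [[-1,0,0],[0,0,0]]
    - [[0,0,0],[0,0,0]]

```text
t: 9.37
eef_pos: [481.0, -3.8, 189.6]
tcp_rot: [3.14, 0.001, 1.567]
ft_force: [0.1, -0.2, -0.6]
opening: 0.484
```

```bash
python3 - <<'E'
from cell import env
import cv2,numpy as np
print(env.state()["eef_pos"])
for n in ["wrist","side","top"]:
    p=env.read_camera(n);cv2.imwrite(f"pics/{n}3.png",p["pixels"])
    np.savez(f"pics/{n}3.npz",W=p["world_to_cam"],f=p["vertical_fov"],c=[p["cx"],p["cy"]])
    for t in ["lock_slot"]:
        print(n,t,[(round(d["score"],2),np.round(d["point"],1)) for d in env.tip_of(t,p)[:2]],[(round(d["score"],2),np.round(d["point"],1)) for d in env.boxes_of(t,p)[:2]])
E
```

```text
[480.9833262   -3.77053706 189.60815806]
wrist lock_slot [] [(0.64, array([ 499.8, -118.2,   25. ]))]
side lock_slot [(0.5, array([483.7, 179.6, 110.6]))] [(0.59, array([485.6, 182.8, 110.8])), (0.25, array([ 502.1, -254.2,   58.2]))]
top lock_slot [(0.62, array([485.4, 180.3, 107.1]))] [(0.63, array([486. , 180.7, 109.4]))]
```

View pics/wrist3.png

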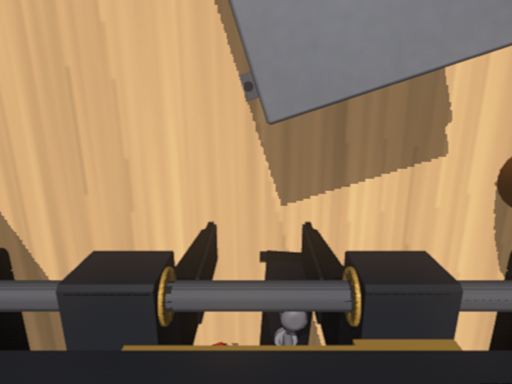

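```bash
python3 - <<'E'
import numpy as np
d=np.load("pics/wrist3.npz");W=d["W"];print(d["f"],d["c"],np.round(-W[:3,:3].T@W[:3,3]-[481,-3.8,189.6],1),np.round(W[:3,:3],3))
E
```

```text
58.878747484225784 [258.94131562 190.44557432] [ -0.   77.7 170.3] [[ 1.    -0.004  0.001]
 [-0.004 -0.961  0.275]
 [-0.    -0.275 -0.961]]
```

View pics/side3.png

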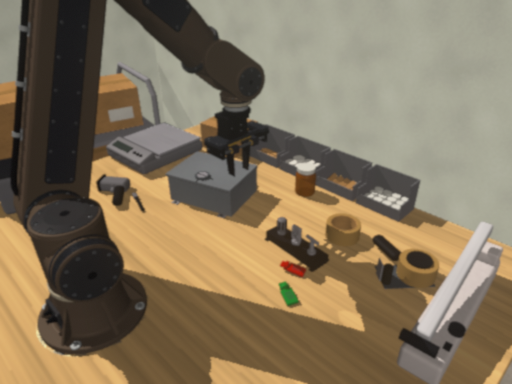

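drive_tool:
  increments:
    - [[-1,0.2,0],[0,0,0]]
    - [[-1,0.2,0],[0,0,0]]
    - [[-1,0.2,0],[0,0,0]]
    - [[-1,0.2,0],[0,0,0]]
    - [[-1,0.2,0.3],[0,0,0]]

```text
t: 10.23
eef_pos: [511.6, -151.5, 181.2]
tcp_rot: [3.139, 0.001, 1.571]
ft_force: [1.2, 0.1, -1.1]
opening: 0.5
```

drive_tool:
  increments:
    - [[-1,0,0.5],[0,0,0]]
    - [[-0.4,0,0.5],[0,0,0]]
    - [[0,0,0],[0,0,0]]

```text
t: 10.48
eef_pos: [510.0, -193.9, 147.6]
tcp_rot: [-3.139, -0.001, 1.568]
ft_force: [-0.8, -0.1, -0.9]
opening: 0.501
```

```bash
python3 - <<'E'
from cell import env
import cv2,numpy as np
s=env.state();print(s["eef_pos"],s["tcp_rot"])
for n in ["wrist"]:
    p=env.read_camera(n);cv2.imwrite(f"pics/{n}4.png",cv2.resize(p["pixels"],(800,600)))
    cv2.imwrite("pics/w4raw.png",p["pixels"])
    np.savez(f"pics/{n}4.npz",W=p["world_to_cam"],f=p["vertical_fov"],c=[p["cx"],p["cy"]])
    for t in ["key_center","rest","driver_center","tkey_center"]:
        print(n,t,[(round(d["score"],2),np.round(d["point"],1)) for d in env.tip_of(t,p)[:2]])
E
```

```text
[ 509.95204134 -193.86749307  147.55754754] [-3.13850016e+00 -1.29298069e-03  1.56779039e+00]
wrist key_center [(0.94, array([ 506.8, -198.4,   59. ])), (0.84, array([ 444.2, -264.4,    8.7]))]
wrist rest [(0.81, array([ 505.9, -194.4,   -1.9]))]
wrist driver_center [(0.87, array([ 514.9, -137. ,   56.5]))]
wrist tkey_center [(0.73, array([ 513.2, -256.7,   53.6]))]
```

View pics/wrist4.png

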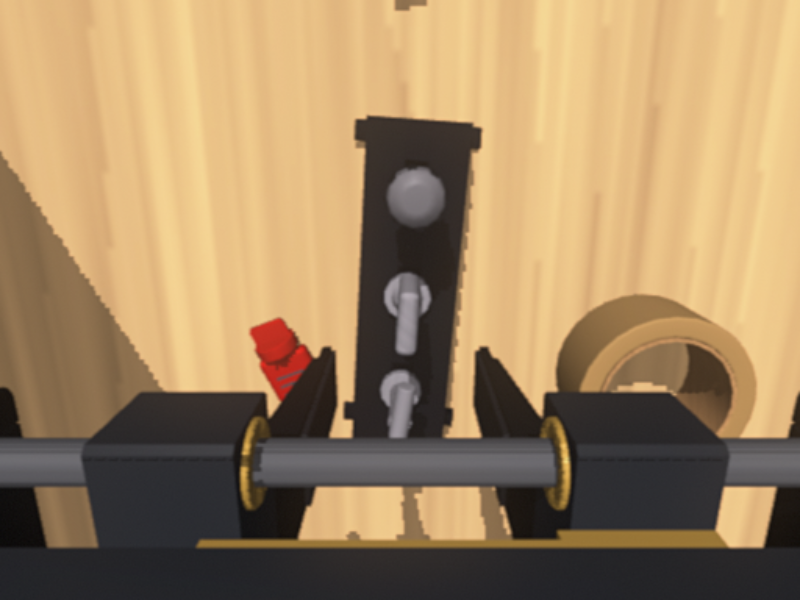

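```bash
cat > h.py <<'E'
import numpy as np
def bp(W,f,c,uv,z,H=384):
    F=H/2/np.tan(np.radians(f)/2); R=W[:3,:3]; C=-R.T@W[:3,3]
    d=R.T@np.array([(uv[0]-c[0])/F,(uv[1]-c[1])/F,1.]); return C+d*(z-C[2])/d[2]
def pj(W,f,c,P,H=384):
    F=H/2/np.tan(np.radians(f)/2); q=W[:3,:3]@np.array(P,float)+W[:3,3]; return np.array([F*q[0]/q[2]+c[0],F*q[1]/q[2]+c[1]])
E
python3 - <<'E'
from h import *
import cv2
d=np.load("pics/wrist4.npz");W,f,c=d["W"],float(d["f"]),d["c"]
for uv in [(366,135),(354,435),(472,135),(447,435)]: print(bp(W,f,c,np.array(uv)*.64,26).round(1))
im=cv2.imread("pics/w4raw.png")[100:290,200:320];cv2.imwrite("pics/w4c.png",cv2.resize(im,None,fx=3.1*1,fy=3.1,interpolation=cv2.INTER_CUBIC))
# model overlay guesses
for yaw in (0,-.03,.03,.06,-.06):
  for y in (-16,16): 
    P=np.array([511,-197,82])+[-np.sin(yaw)*y,np.cos(yaw)*y,0]; print(yaw,y,pj(W,f,c,P).round(1))
E
```

```text
[ 489.4 -110.5   26. ]
[ 477.9 -287.4   26. ]
[ 545.1 -110.7   26. ]
[ 535.2 -287.4   26. ]
0 -16 [261.  228.5]
0 16 [260.9 187.1]
-0.03 -16 [260.3 228.5]
-0.03 16 [261.5 187.1]
0.03 -16 [261.6 228.5]
0.03 16 [260.2 187.1]
0.06 -16 [262.2 228.5]
0.06 16 [259.5 187.1]
-0.06 -16 [259.7 228.5]
-0.06 16 [262.2 187.1]
```

View pics/w4c.png

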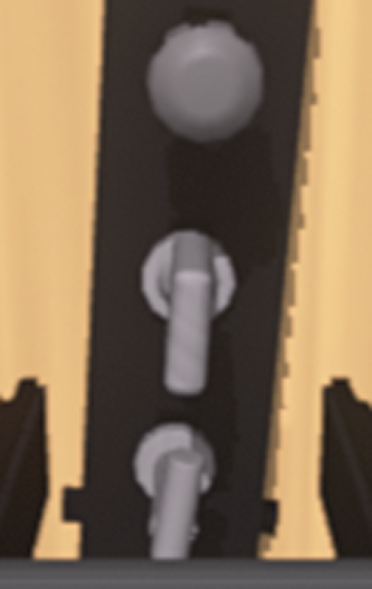

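The only steel paddle-handled key stands in the middle slot (enlarged crop, raw wrist pixels about 261,207). The round driver is beyond it and the T-bar nearer. The rest is turned by about -0.06 rad and the key is at about (511,-196.5). I'll go down and grip it.

drive_tool:
  increments:
    - [[-0.09,0.03,0],[0,0,0.7]]
    - [[0,0,1],[0,0,0]]
    - [[0,0,1],[0,0,0]]
    - [[0,0,0.8],[0,0,0]]
    - [[0,0,0.5],[0,0,0]]

```text
t: 11.15
eef_pos: [511.5, -193.8, 49.9]
tcp_rot: [-3.141, -0.0, 1.515]
ft_force: [0.0, -0.3, 0.0]
opening: 0.501
```

drive_tool:
  increments:
    - [[0,0,0],[0,0,0]]
    - [[0,0,0],[0,0,0]]

```text
t: 11.32
eef_pos: [511.9, -194.3, 51.6]
tcp_rot: [-3.141, -0.0, 1.515]
ft_force: [-0.2, -0.3, -0.6]
opening: 0.499
```

drive_tool:
  increments:
    - [[-0.07,-0.03,0.19],[0,0,0]]
    - [[0,0,0],[0,0,0]]

```text
t: 11.48
eef_pos: [511.0, -197.2, 46.1]
tcp_rot: [3.14, 0.001, 1.514]
ft_force: [0.0, 0.7, -0.3]
opening: 0.503
```

drive_tool:
  increments:
    - [[0,0,0],[0,0,0]]
    - [[0,0,0],[0,0,0]]
    - [[0,0,0],[0,0,0]]
    - [[0,0,0],[0,0,0]]
    - [[0,0,0],[0,0,0]]
  jaw: -1

```text
t: 11.9
eef_pos: [510.7, -197.1, 45.7]
tcp_rot: [3.141, 0.0, 1.514]
ft_force: [0.1, -0.3, -0.0]
opening: 0.204
```

drive_tool:
  increments:
    - [[0,0,0],[0,0,0]]
    - [[0,0,0],[0,0,0]]
    - [[0,0,0],[0,0,0]]
    - [[0,0,0],[0,0,0]]

```text
t: 12.23
eef_pos: [510.7, -197.1, 45.5]
tcp_rot: [3.141, 0.0, 1.514]
ft_force: [0.3, 0.3, 1.9]
opening: 0.103
```

drive_tool:
  increments:
    - [[0,0,-0.4],[0,0,0]]
    - [[0,0,-1],[0,0,0]]
    - [[0,0,-1],[0,0,-0.8]]
    - [[0,0,-1],[0,0,-0.8]]
    - [[0,0,-1],[0,0,-0.8]]

```text
t: 12.65
eef_pos: [510.3, -196.8, 178.7]
tcp_rot: [-3.141, -0.0, 1.709]
ft_force: [1.4, 0.0, -0.5]
opening: 0.106
```

drive_tool:
  increments:
    - [[0,0,-0.6],[0,0,-0.8]]
    - [[0.96,0.11,0],[0,0,0]]
    - [[0.96,0.11,0],[0,0,0]]
    - [[0.96,0.11,0],[0,0,0]]
    - [[0.96,0.11,0],[0,0,0]]

```text
t: 13.07
eef_pos: [500.3, -80.4, 195.4]
tcp_rot: [3.142, 0.0, 1.769]
ft_force: [0.8, -0.3, -0.6]
opening: 0.103
```

drive_tool:
  increments:
    - [[0.96,0.11,0],[0,0,0]]
    - [[0.96,0.11,0],[0,0,0]]
    - [[0.96,0.11,0],[0,0,0]]
    - [[0.96,0.11,0],[0,0,0]]
    - [[0.96,0.11,0],[0,0,0]]

```text
t: 13.48
eef_pos: [488.0, 64.3, 195.4]
tcp_rot: [-3.141, 0.0, 1.77]
ft_force: [0.7, -0.7, -0.6]
opening: 0.104
```

drive_tool:
  increments:
    - [[0.96,0.11,0],[0,0,0]]
    - [[0.7,0.1,0],[0,0,0]]
    - [[0,0,0],[0,0,0]]
    - [[0,0,0],[0,0,0]]

```text
t: 13.82
eef_pos: [484.5, 113.8, 195.3]
tcp_rot: [-3.141, 0.0, 1.772]
ft_force: [-0.1, -0.2, -0.9]
opening: 0.103
```

```bash
python3 - <<'E'
from cell import env
import cv2,numpy as np
s=env.state();print(s["eef_pos"],s["tcp_rot"],s["opening"])
for n in ["wrist","side"]:
    p=env.read_camera(n);cv2.imwrite(f"pics/{n}5.png",p["pixels"])
    np.savez(f"pics/{n}5.npz",W=p["world_to_cam"],f=p["vertical_fov"],c=[p["cx"],p["cy"]])
    for t in ["key_center","lock_slot"]:
        print(n,t,[(round(d["score"],2),np.round(d["point"],1)) for d in env.tip_of(t,p)[:3]])
cv2.imwrite("pics/w5.png",cv2.resize(cv2.imread("pics/wrist5.png"),(800,600)))
E
```

```text
[484.54927762 113.75901381 195.27952018] [-3.14127322e+00  1.67625579e-04  1.77203121e+00] 0.10345597206937583
wrist key_center [(0.6, array([483.7, 114.8, 206.6]))]
wrist lock_slot [(0.95, array([480.4, 178.1, 111.4])), (0.52, array([538.3, 193.7,   1.2])), (0.28, array([479.6, 113.8, 205. ]))]
side key_center [(0.68, array([486.8, 116.4, 209. ])), (0.68, array([ 438.4, -257.3,    8.4]))]
side lock_slot [(0.59, array([483.1, 177.6, 109.7])), (0.38, array([487.9, 114.8, 208.2]))]
```

View pics/w5.png

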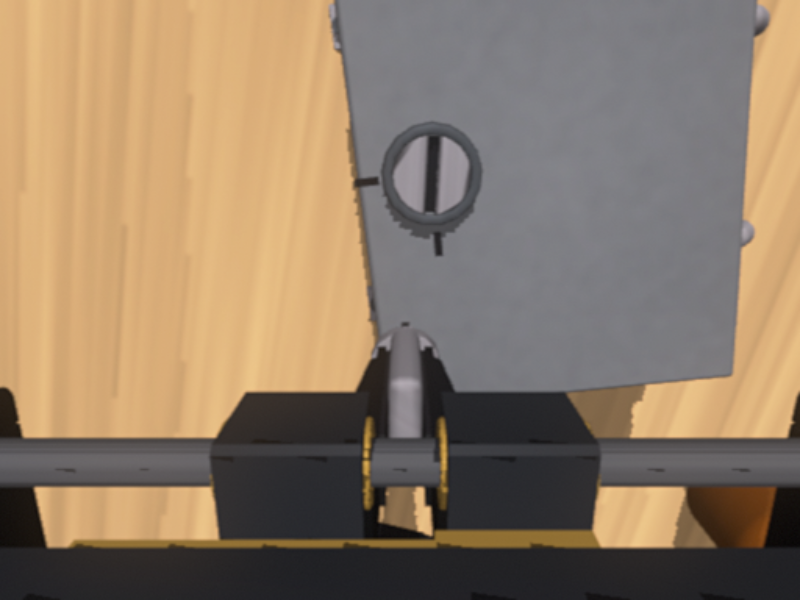

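View pics/side5.png

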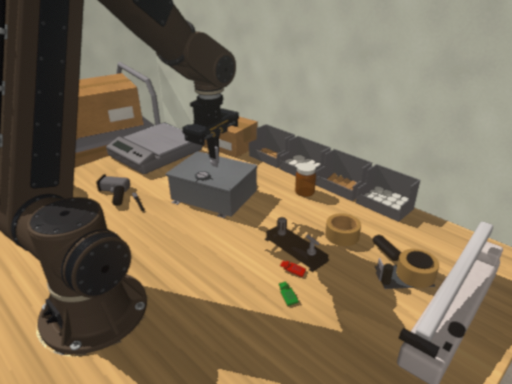

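```bash
python3 - <<'E'
from h import *
import cv2
d=np.load("pics/wrist5.npz");W,f,c=d["W"],float(d["f"]),d["c"]
im=cv2.imread("pics/wrist5.png")
T=np.array([484.55,113.76,195.28]);y=1.772
xt=np.array([np.cos(y),np.sin(y),0]);yt=np.array([np.sin(y),-np.cos(y),0]);zt=np.array([0,0,-1])
for nm,o in [("tip+",(11,0,31.5)),("tip-",(-11,0,31.5)),("shfront",(13,0,19.5)),("topfar",(16,0,-36.5)),("topnear",(-16,0,-36.5)),("top+y",(16,5,-36.5)),("top-y",(16,-5,-36.5))]:
    print(nm,pj(W,f,c,T+o[0]*xt+o[1]*yt+o[2]*zt).round(1))
cr=im[70:165,230:325];cv2.imwrite("pics/lock5.png",cv2.resize(cr,(570,570),interpolation=cv2.INTER_CUBIC))
cr=im[195:290,210:305];cv2.imwrite("pics/key5.png",cv2.resize(cr,(570,570),interpolation=cv2.INTER_CUBIC))
# slot: dark pixels within head
g=cv2.cvtColor(im,cv2.COLOR_BGR2GRAY)
for v in range(84,142,4): print(v,g[v,255:300].tolist())
E
```

```text
tip+ [259.1 204.3]
tip- [259.2 236.9]
shfront [259.1 207.5]
topfar [259.1 243. ]
topnear [259.1 307.8]
top+y [270.8 243. ]
top-y [247.4 243. ]
84 [127, 123, 109, 92, 85, 86, 91, 94, 95, 92, 89, 87, 86, 85, 84, 83, 81, 79, 76, 73, 73, 73, 72, 74, 74, 73, 75, 76, 78, 78, 80, 81, 85, 88, 89, 91, 90, 88, 87, 90, 100, 115, 126, 130, 130]
88 [85, 90, 90, 89, 88, 86, 82, 78, 71, 64, 70, 90, 116, 141, 147, 145, 142, 130, 100, 60, 35, 32, 33, 33, 33, 41, 69, 103, 135, 155, 143, 112, 88, 77, 68, 71, 75, 79, 83, 85, 87, 88, 87, 87, 97]
92 [86, 83, 76, 66, 64, 79, 102, 121, 136, 150, 155, 156, 156, 152, 148, 145, 142, 125, 92, 54, 36, 32, 35, 36, 34, 42, 72, 109, 141, 156, 158, 155, 153, 152, 153, 153, 146, 125, 94, 71, 70, 77, 81, 83, 87]
96 [72, 68, 80, 94, 107, 120, 140, 153, 156, 155, 154, 155, 154, 151, 147, 144, 139, 118, 81, 46, 38, 40, 41, 41, 39, 51, 82, 118, 144, 156, 157, 154, 152, 151, 151, 151, 151, 151, 154, 155, 142, 108, 77, 73, 78]
100 [78, 89, 108, 131, 147, 153, 153, 154, 155, 155, 154, 154, 153, 150, 147, 144, 134, 111, 76, 47, 40, 41, 40, 40, 44, 63, 92, 124, 148, 155, 156, 
[... 1486 characters left out ...]
, 41, 39, 40, 53, 83, 114, 141, 152, 151, 148, 147, 147, 148, 148, 148, 149, 151, 152, 147, 127, 97, 79, 83, 86, 84]
132 [79, 82, 86, 88, 86, 87, 99, 120, 138, 150, 154, 152, 148, 145, 140, 120, 83, 47, 38, 40, 40, 38, 40, 63, 93, 123, 144, 151, 151, 148, 146, 148, 147, 134, 110, 83, 72, 77, 86, 87, 85, 84, 80, 75, 66]
136 [67, 61, 66, 73, 80, 83, 86, 89, 90, 89, 88, 88, 88, 90, 93, 88, 80, 97, 114, 116, 117, 113, 94, 76, 88, 112, 118, 104, 87, 80, 83, 87, 88, 90, 89, 87, 85, 81, 78, 72, 66, 64, 70, 75, 77]
140 [77, 77, 77, 75, 74, 70, 66, 65, 67, 70, 72, 77, 78, 80, 82, 85, 87, 87, 87, 87, 87, 87, 87, 87, 87, 86, 86, 83, 81, 78, 75, 71, 68, 63, 60, 63, 68, 71, 75, 75, 74, 81, 103, 120, 125]
```

View pics/lock5.png

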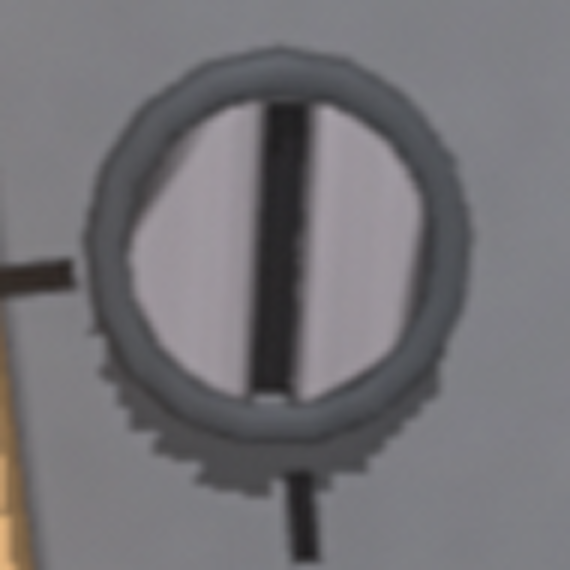

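View pics/key5.png

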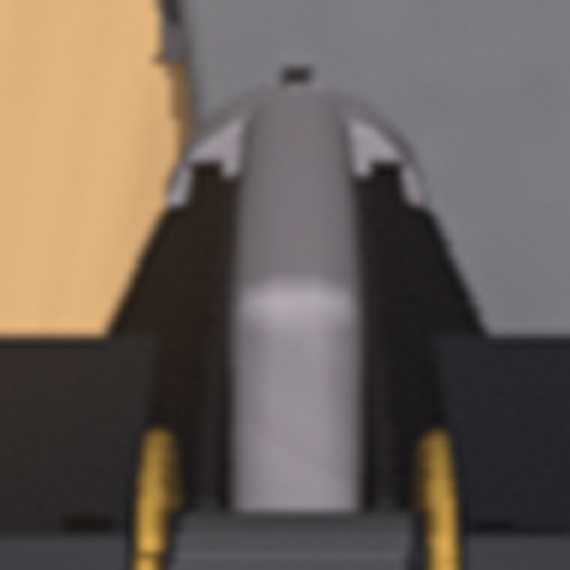

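```bash
python3 - <<'E'
from h import *
d=np.load("pics/wrist5.npz");W,f,c=d["W"],float(d["f"]),d["c"]
a=bp(W,f,c,(277.5,88),110.5);b=bp(W,f,c,(274.9,132),110.5)
print(a,b,(a+b)/2); v=a-b; print("slot dir yaw",np.arctan2(v[1],v[0]))
# collar outer ellipse: crop left 85 right 470 top 47 bottom 440 -> raw
L=bp(W,f,c,(230+85/6,70+243/6),110.5);R=bp(W,f,c,(230+470/6,70+243/6),110.5);print((L+R)/2,np.linalg.norm(L-R))
U=bp(W,f,c,(230+282/6,70+47/6),110.5);D=bp(W,f,c,(230+282/6,70+440/6),110.5);print((U+D)/2,np.linalg.norm(U-D))
# index marks on lid: left mark crop(0..70,275), bottom mark (300,475..560), z=102.5
m=bp(W,f,c,(230+298/6,70+478/6),102.5);n=bp(W,f,c,(230+308/6,70+560/6),102.5);v=m-n;print("mark",np.arctan2(v[1],v[0]))
# key axis at paddle
E
```

```text
[481.22643552 196.07689582 110.5       ] [486.03882071 165.0876883  110.5       ] [483.63262811 180.58229206 110.5       ]
slot dir yaw 1.7248580527257282
[483.70128933 180.50890987 110.5       ] 46.89870924017346
[484.38083932 179.97415629 110.5       ] 46.69809168342703
mark 1.9086923784507452
```

drive_tool:
  increments:
    - [[0,0,0.5],[0,0,0.6]]
    - [[1,0.15,0.4],[0,0,0]]
    - [[1,0.15,0.3],[0,0,0]]
    - [[0.19,0.02,0.2],[0,0,0]]
    - [[0,0,0],[0,0,0]]

```text
t: 14.53
eef_pos: [483.9, 180.1, 152.2]
tcp_rot: [-3.14, 0.0, 1.723]
ft_force: [-0.4, -0.3, -1.6]
opening: 0.102
```

drive_tool:
  increments:
    - [[0,0,0],[0,0,0]]
    - [[0,0,0],[0,0,0]]

```text
t: 14.7
eef_pos: [484.7, 178.5, 153.8]
tcp_rot: [3.141, 0.0, 1.721]
ft_force: [-0.5, -0.3, -0.1]
opening: 0.106
```

```bash
python3 - <<'E'
from cell import env
import cv2,numpy as np
s=env.state();print(s["eef_pos"],s["tcp_rot"],s["opening"])
o=[]
for n,b in [("wrist",(190,80,330,300)),("side",(150,110,260,220))]:
    p=env.read_camera(n);cv2.imwrite(f"pics/{n}6.png",p["pixels"])
    np.savez(f"pics/{n}6.npz",W=p["world_to_cam"],f=p["vertical_fov"],c=[p["cx"],p["cy"]])
    x0,y0,x1,y1=b;o.append(cv2.resize(p["pixels"][y0:y1,x0:x1],(400,int(400*(y1-y0)/(x1-x0))),interpolation=cv2.INTER_CUBIC)[:600])
c=np.zeros((600,800,3),np.uint8);c[:o[0].shape[0],:400]=o[0];c[:o[1].shape[0],400:]=o[1]
cv2.imwrite("pics/c6.png",c)
E
```

```text
[484.66897847 178.5185416  153.78091988] [3.14126320e+00 2.27425645e-04 1.72122866e+00] 0.10636720614220535
```

View pics/c6.png

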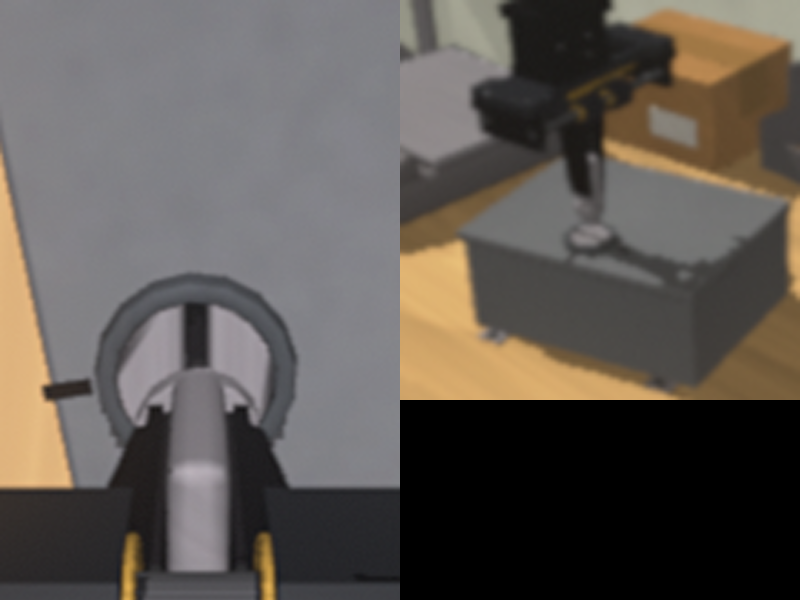

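The blade is lined up with the slot to within half a millimetre (crop columns 196 and 198). I'll go down slowly.

drive_tool:
  increments:
    - [[0.06,-0.02,0.15],[0,0,0]]
    - [[0,0,0.15],[0,0,0]]
    - [[0,0,0.08],[0,0,0]]
    - [[0,0,0],[0,0,0]]

```text
t: 15.13
eef_pos: [483.3, 180.8, 141.3]
tcp_rot: [-3.141, 0.0, 1.722]
ft_force: [-0.4, 0.3, -1.2]
opening: 0.104
```

drive_tool:
  increments:
    - [[0,0,0.05],[0,0,0]]
    - [[0,0,0.05],[0,0,0]]
    - [[0,0,0],[0,0,0]]

```text
t: 15.38
eef_pos: [483.5, 181.0, 138.7]
tcp_rot: [-3.141, 0.0, 1.722]
ft_force: [-0.6, -1.7, -1.2]
opening: 0.104
```

drive_tool:
  increments:
    - [[0,0,0.05],[0,0,0]]
    - [[0,0,0.03],[0,0,0]]
    - [[0,0,0],[0,0,0]]

```text
t: 15.63
eef_pos: [483.5, 181.1, 136.5]
tcp_rot: [-3.141, 0.0, 1.722]
ft_force: [-0.9, -0.2, -0.9]
opening: 0.102
```

drive_tool:
  increments:
    - [[0,0,0],[0,0,0.7]]
    - [[0,0,0],[0,0,0.7]]
    - [[0,0,0],[0,0,0.7]]
    - [[0,0,0],[0,0,0.7]]
    - [[0,0,0],[0,0,0.7]]

```text
t: 16.05
eef_pos: [483.9, 181.1, 136.7]
tcp_rot: [3.141, 0.0, 1.439]
ft_force: [1.5, -0.2, -2.5]
opening: 0.104
```

drive_tool:
  increments:
    - [[0,0,0],[0,0,0.7]]
    - [[0,0,0],[0,0,0.7]]
    - [[0,0,0],[0,0,0.7]]
    - [[0,0,0],[0,0,0.7]]
    - [[0,0,0],[0,0,0]]

```text
t: 16.47
eef_pos: [484.2, 181.1, 136.7]
tcp_rot: [3.14, -0.0, 1.216]
ft_force: [2.6, -0.7, -2.1]
opening: 0.105
```

```bash
python3 - <<'E'
from cell import env
import cv2,numpy as np
s=env.state();print(s["eef_pos"],s["tcp_rot"],s["opening"],s["moment"],s["ft_force"])
p=env.read_camera("wrist");cv2.imwrite("pics/c7.png",cv2.resize(p["pixels"][80:300,150:370],(600,600),interpolation=cv2.INTER_CUBIC))
E
```

```text
[484.18213588 181.06039411 136.70060947] [ 3.14022579e+00 -4.32110421e-04  1.21559932e+00] 0.10478854178145026 [-0.26192935 -0.79233366  0.07276184] [ 2.56244464 -0.71971427 -2.13953262]
```

View pics/c7.png

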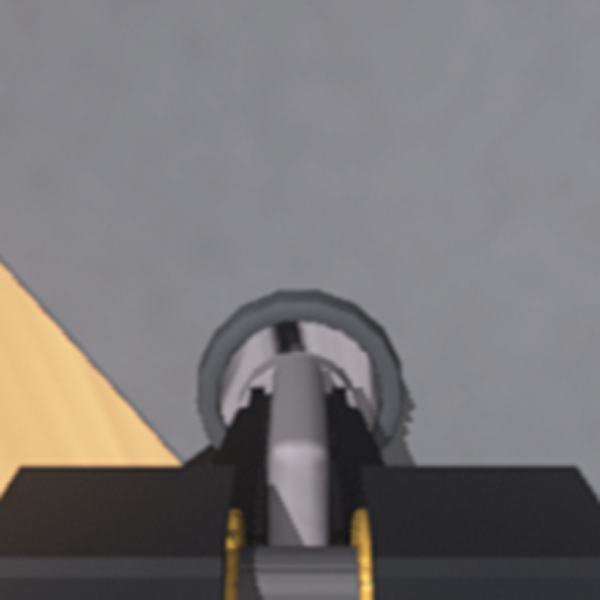

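drive_tool:
  increments:
    - [[0,0,0],[0,0,0.7]]
    - [[0,0,0],[0,0,0.7]]
    - [[0,0,0],[0,0,0.7]]
    - [[0,0,0],[0,0,0.7]]
    - [[0,0,0],[0,0,0.7]]

```text
t: 16.93
eef_pos: [484.5, 181.0, 136.7]
tcp_rot: [3.14, -0.001, 0.938]
ft_force: [5.6, -2.9, -3.4]
opening: 0.106
```

drive_tool:
  increments:
    - [[0,0,0],[0,0,0.7]]
    - [[0,0,0],[0,0,0.7]]
    - [[0,0,0],[0,0,0.7]]
    - [[0,0,0],[0,0,0.7]]
    - [[0,0,0],[0,0,0.7]]

```text
t: 17.35
eef_pos: [484.7, 180.7, 136.8]
tcp_rot: [3.14, -0.002, 0.658]
ft_force: [5.6, -4.0, -4.5]
opening: 0.102
```

drive_tool:
  increments:
    - [[0,0,0],[0,0,0.7]]
    - [[0,0,0],[0,0,0.7]]
    - [[0,0,0],[0,0,0.7]]
    - [[0,0,0],[0,0,0.7]]
    - [[0,0,0],[0,0,0.7]]

```text
t: 17.77
eef_pos: [484.9, 180.5, 136.8]
tcp_rot: [3.14, -0.002, 0.378]
ft_force: [6.5, -7.0, -4.6]
opening: 0.103
```

```bash
python3 - <<'E'
from cell import env
s=env.state();print(s["eef_pos"],s["tcp_rot"],s["opening"],s["moment"],s["ft_force"])
E
```

```text
[484.90762672 180.4942726  136.7886166 ] [ 3.13966448e+00 -2.36439063e-03  3.77941080e-01] 0.10314568925750536 [-1.35389892 -1.58018078  0.15197617] [ 6.46100293 -6.96850602 -4.60406747]
```

drive_tool:
  increments:
    - [[0,0,0],[0,0,0.5]]
    - [[0,0,0],[0,0,0.5]]
    - [[0,0,0],[0,0,0.5]]
    - [[0,0,0],[0,0,0.5]]
    - [[0,0,0],[0,0,0]]

```text
t: 18.18
eef_pos: [485.0, 180.3, 136.8]
tcp_rot: [3.14, -0.003, 0.218]
ft_force: [7.8, -6.7, -4.1]
opening: 0.101
```

```bash
python3 - <<'E'
from cell import env
import cv2
s=env.state();print(s["eef_pos"],s["tcp_rot"],s["opening"],s["moment"],s["ft_force"])
p=env.read_camera("wrist");cv2.imwrite("pics/c8.png",cv2.resize(p["pixels"][80:300,150:370],(600,600),interpolation=cv2.INTER_CUBIC))
E
```

```text
[484.97027205 180.30333443 136.78074571] [ 3.13977710e+00 -2.59754344e-03  2.18230517e-01] 0.10082335586060212 [-1.60035883 -1.63643154  0.13038043] [ 7.79947586 -6.74295948 -4.12907545]
```

View pics/c8.png

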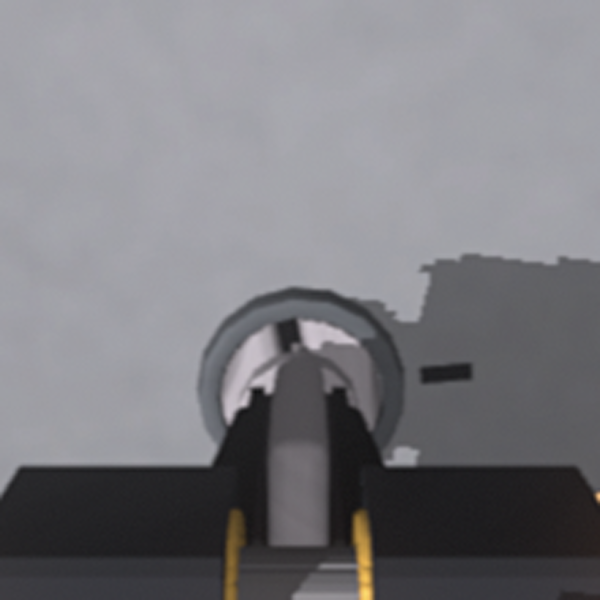

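drive_tool:
  increments:
    - [[0,0,0],[0,0,0.5]]
    - [[0,0,0],[0,0,0.5]]
    - [[0,0,0],[0,0,0.3]]
    - [[0,0,0],[0,0,0]]

```text
t: 18.57
eef_pos: [485.0, 180.2, 136.8]
tcp_rot: [3.14, -0.003, 0.115]
ft_force: [8.1, -8.2, -3.8]
opening: 0.104
```

```bash
python3 - <<'E'
from cell import env
s=env.state();print(s["eef_pos"],s["tcp_rot"],s["opening"],s["moment"],s["ft_force"])
E
```

```text
[485.00162147 180.20480318 136.78976153] [ 3.13989653e+00 -2.82176866e-03  1.15182783e-01] 0.10420281633740375 [-1.79546353 -1.67043898  0.12502962] [ 8.09521858 -8.21862654 -3.79667327]
```

drive_tool:
  increments:
    - [[0,0,0],[0,0,0.4]]
    - [[0,0,0],[0,0,0.4]]
    - [[0,0,0],[0,0,0]]

```text
t: 18.82
eef_pos: [485.0, 180.2, 136.8]
tcp_rot: [3.14, -0.003, 0.051]
ft_force: [8.6, -8.9, -3.8]
opening: 0.104
```

```bash
python3 - <<'E'
from cell import env
import cv2
s=env.state();print(s["eef_pos"],s["tcp_rot"],s["opening"],s["moment"],s["ft_force"])
p=env.read_camera("wrist");cv2.imwrite("pics/c9.png",cv2.resize(p["pixels"][80:300,150:370],(600,600),interpolation=cv2.INTER_CUBIC))
E
```

```text
[485.00991364 180.1651857  136.79255196] [ 3.13989389e+00 -2.99112075e-03  5.13320209e-02] 0.10402335531749934 [-1.81145112 -1.70772374  0.34516842] [ 8.55654534 -8.88133702 -3.79964366]
```

View pics/c9.png

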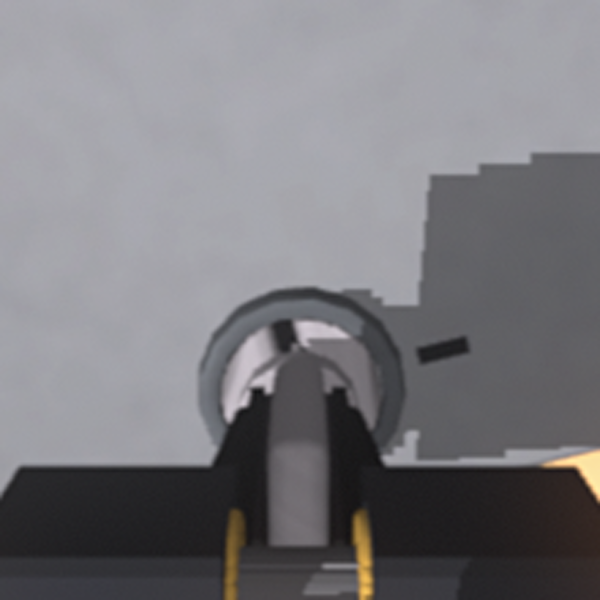

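The turning moment jumped from 0.125 to 0.345 N m, so the lock is on its hard stop. I'll ease the key back within its play and lift it out.

drive_tool:
  increments:
    - [[0,0,0],[0,0,-1]]
    - [[0,0,0],[0,0,-0.8]]
    - [[0,0,0],[0,0,0]]
    - [[0,0,-0.2],[0,0,0]]
    - [[0,0,-0.5],[0,0,0]]

```text
t: 19.28
eef_pos: [482.6, 180.8, 156.6]
tcp_rot: [3.142, 0.004, 0.195]
ft_force: [-0.3, 0.5, -0.6]
opening: 0.108
```

drive_tool:
  increments:
    - [[0,0,-1],[0,0,0]]
    - [[0,0,-0.5],[0,0,0]]
    - [[-1,0,0],[0,0,0]]
    - [[-1,0,0],[0,0,0]]
    - [[0,0,0],[0,0,0]]

```text
t: 19.7
eef_pos: [419.9, 168.9, 202.8]
tcp_rot: [-3.141, 0.003, 0.196]
ft_force: [0.6, -0.1, 0.6]
opening: 0.105
```

```bash
python3 - <<'E'
from cell import env
import cv2,numpy as np
s=env.state();print(s["eef_pos"],s["tcp_rot"],s["opening"],s["moment"],s["ft_force"])
p=env.read_camera("wrist");cv2.imwrite("pics/raw10.png",p["pixels"]);cv2.imwrite("pics/c10.png",cv2.resize(p["pixels"],(800,600),interpolation=cv2.INTER_CUBIC))
np.savez("pics/wrist10.npz",W=p["world_to_cam"],f=p["vertical_fov"],c=[p["cx"],p["cy"]])
E
```

```text
[419.88218915 168.86769551 202.76084904] [-3.14143407  0.00328128  0.19593383] 0.1052376749517992 [0.00370095 0.00824933 0.00289821] [ 0.6410281  -0.13146597  0.59072945]
```

View pics/c10.png

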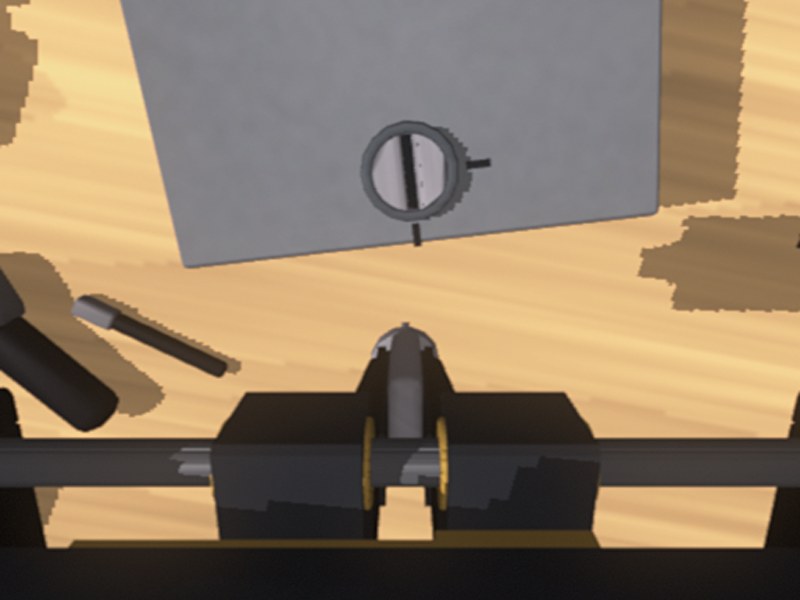

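The slot now runs front to back, in line with the front mark on the lid (upscaled pixels 408,135 to 417,245), so it's locked. I'll take the key back to the rest.

drive_tool:
  increments:
    - [[0.05,1,0],[0,0,0]]
    - [[0.05,1,0],[0,0,0]]
    - [[0.05,1,0],[0,0,0]]
    - [[0.05,1,0],[0,0,0]]
    - [[0.05,1,0],[0,0,0]]

```text
t: 20.17
eef_pos: [461.7, 22.4, 202.8]
tcp_rot: [-3.142, -0.0, 0.195]
ft_force: [0.8, 0.3, -1.1]
opening: 0.103
```

drive_tool:
  increments:
    - [[0.05,1,0],[0,0,0]]
    - [[0.05,1,0],[0,0,0]]
    - [[0.05,1,0],[0,0,0]]
    - [[0.05,1,0],[0,0,0]]
    - [[0.05,1,0],[0,0,0]]

```text
t: 20.58
eef_pos: [497.9, -123.7, 202.7]
tcp_rot: [-3.141, -0.0, 0.195]
ft_force: [-0.1, 0.7, -0.7]
opening: 0.099
```

drive_tool:
  increments:
    - [[0,0,0],[0,0,-1]]
    - [[0,0,0],[0,0,-1]]
    - [[0,0,0],[0,0,-1]]
    - [[0,0,0],[0,0,-1]]
    - [[0,0,0],[0,0,-1]]

```text
t: 21.0
eef_pos: [497.7, -122.2, 202.6]
tcp_rot: [-3.141, -0.0, 0.599]
ft_force: [0.1, 1.7, -0.6]
opening: 0.102
```

drive_tool:
  increments:
    - [[0,0,0],[0,0,-1]]
    - [[0,0,0],[0,0,-1]]
    - [[0,0,0],[0,0,-1]]
    - [[0,0,0],[0,0,-1]]
    - [[0,0,0],[0,0,-1]]

```text
t: 21.42
eef_pos: [497.7, -122.1, 202.6]
tcp_rot: [-3.141, -0.0, 0.999]
ft_force: [0.3, -1.2, -1.1]
opening: 0.108
```

drive_tool:
  increments:
    - [[0,0,0],[0,0,-1]]
    - [[0,0,0],[0,0,-1]]
    - [[0,0,0],[0,0,-1]]
    - [[0,0,0],[0,0,-1]]
    - [[0,0,0],[0,0,-1]]

```text
t: 21.83
eef_pos: [497.8, -122.1, 202.7]
tcp_rot: [3.142, -0.0, 1.399]
ft_force: [0.4, -0.0, -1.5]
opening: 0.104
```

drive_tool:
  increments:
    - [[0,0,0],[0,0,-1]]
    - [[0,0,0],[0,0,-0.4]]
    - [[0,0,0],[0,0,0]]
    - [[0,0,0],[0,0,0]]

```text
t: 22.17
eef_pos: [497.6, -122.1, 202.6]
tcp_rot: [3.142, -0.0, 1.505]
ft_force: [-0.0, -0.0, -1.7]
opening: 0.102
```

drive_tool:
  increments:
    - [[-0.9,0.2,0],[0,0,-0.11]]
    - [[-0.9,0.2,0.5],[0,0,0]]
    - [[-0.67,0.18,0.8],[0,0,0]]
    - [[0,0,0.5],[0,0,0]]
    - [[0,0,0],[0,0,0]]

```text
t: 22.58
eef_pos: [509.2, -197.4, 145.8]
tcp_rot: [-3.137, -0.002, 1.512]
ft_force: [-0.3, 0.6, -0.9]
opening: 0.102
```

drive_tool:
  increments:
    - [[0,0,0],[0,0,0]]
    - [[0,0,0],[0,0,0]]

```text
t: 22.75
eef_pos: [510.5, -196.7, 149.5]
tcp_rot: [3.141, 0.0, 1.515]
ft_force: [0.1, 0.2, -0.2]
opening: 0.103
```

```bash
python3 - <<'E'
from cell import env
import cv2,numpy as np
s=env.state();print(s["eef_pos"],s["tcp_rot"],s["opening"],s["ft_force"])
p=env.read_camera("wrist");cv2.imwrite("pics/c11.png",cv2.resize(p["pixels"][60:300,150:390],(600,600),interpolation=cv2.INTER_CUBIC))
E
```

```text
[ 510.54009301 -196.73626953  149.50391784] [3.14085388e+00 3.37554548e-04 1.51465292e+00] 0.10337880972164226 [ 0.11681304  0.18914243 -0.18971357]
```

View pics/c11.png

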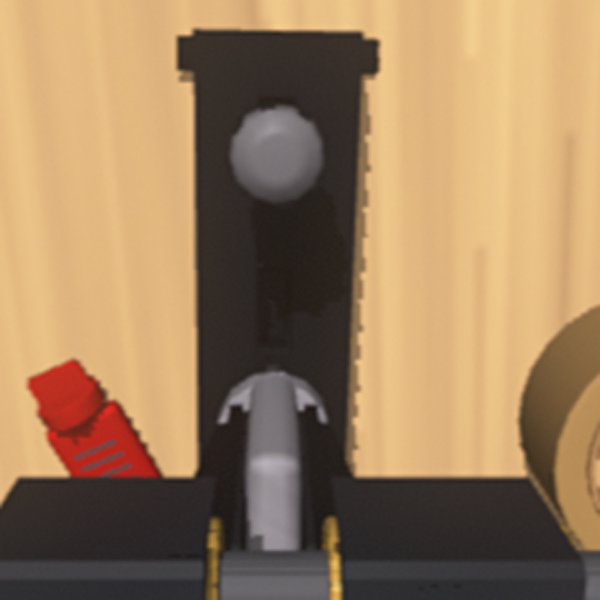

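The empty middle slot (crop 274,305) and the key (column 274) line up. Going down.

drive_tool:
  increments:
    - [[0,0,0.9],[0,0,0]]
    - [[0,0,0.9],[0,0,0]]
    - [[0,0,0.6],[0,0,0]]
    - [[0,0,0.3],[0,0,0]]
    - [[0,0,0],[0,0,0]]

```text
t: 23.22
eef_pos: [510.0, -196.4, 67.0]
tcp_rot: [-3.14, -0.001, 1.515]
ft_force: [-1.1, 0.1, -1.4]
opening: 0.106
```

drive_tool:
  increments:
    - [[0,0,0],[0,0,0]]
    - [[0,0,0],[0,0,0]]

```text
t: 23.38
eef_pos: [510.9, -197.1, 69.0]
tcp_rot: [3.14, 0.001, 1.515]
ft_force: [0.5, 0.5, -1.2]
opening: 0.107
```

drive_tool:
  increments:
    - [[0,0,0.3],[0,0,0]]
    - [[0,0,0.15],[0,0,0]]
    - [[0,0,0.1],[0,0,0]]
    - [[0,0,0],[0,0,0]]

```text
t: 23.72
eef_pos: [509.9, -196.9, 50.5]
tcp_rot: [-3.141, -0.0, 1.515]
ft_force: [0.1, -0.8, -0.5]
opening: 0.106
```

drive_tool:
  increments:
    - [[0,0,0.1],[0,0,0]]
    - [[0,0,0.07],[0,0,0]]
    - [[0,0,0],[0,0,0]]

```text
t: 23.97
eef_pos: [510.1, -196.9, 45.7]
tcp_rot: [-3.141, -0.0, 1.515]
ft_force: [0.0, -0.5, -1.4]
opening: 0.101
```

drive_tool:
  increments:
    - [[0,0,0.02],[0,0,0]]
    - [[0,0,0.02],[0,0,0]]
    - [[0,0,0],[0,0,0]]

```text
t: 24.22
eef_pos: [510.2, -197.0, 45.5]
tcp_rot: [3.141, 0.0, 1.515]
ft_force: [-2.1, 1.1, 7.5]
opening: 0.107
```

The key is seated (7.5 N up), so I'll let go and lift.

drive_tool:
  increments:
    - [[0,0,0],[0,0,0]]
    - [[0,0,0],[0,0,0]]
    - [[0,0,0],[0,0,0]]
    - [[0,0,0],[0,0,0]]
    - [[0,0,0],[0,0,0]]
  jaw: 0

```text
t: 24.63
eef_pos: [510.2, -197.0, 44.7]
tcp_rot: [-3.142, 0.0, 1.515]
ft_force: [0.2, -0.2, 0.1]
opening: 0.395
```

drive_tool:
  increments:
    - [[0,0,-0.3],[0,0,0]]
    - [[0,0,-0.8],[0,0,0]]
    - [[0,0,-1],[0,0,0]]
    - [[0,0,-1],[0,0,0]]
    - [[0,0,-1],[0,0,0]]

```text
t: 25.05
eef_pos: [509.9, -196.8, 169.8]
tcp_rot: [-3.142, 0.0, 1.515]
ft_force: [0.9, -0.0, 0.1]
opening: 0.497
```

drive_tool:
  increments:
    - [[0,0,-1],[0,0,0]]
    - [[0,0.5,-1],[0,0,0]]
    - [[0,0,0],[0,0,0]]
    - [[0,0,0],[0,0,0]]

```text
t: 25.38
eef_pos: [525.8, -197.9, 229.7]
tcp_rot: [3.138, 0.002, 1.515]
ft_force: [0.9, -0.0, -0.9]
opening: 0.5
```

```bash
python3 - <<'E'
from cell import env
import cv2,numpy as np
s=env.state();print(s["t"],s["eef_pos"],s["opening"])
p=env.read_camera("wrist");cv2.imwrite("pics/w12.png",p["pixels"])
print([(round(d["score"],2),np.round(d["point"],1)) for d in env.tip_of("key_center",p)[:2]])
q=env.read_camera("side");cv2.imwrite("pics/s12.png",q["pixels"])
print([(round(d["score"],2),np.round(d["point"],1)) for d in env.tip_of("key_center",q)[:3]])
E
```

```text
25.3833 [ 525.76769427 -197.91525978  229.70015234] 0.49957863985034334
[(0.98, array([ 446.6, -260.7,    6.7])), (0.86, array([ 358.5, -300.3,    9.8]))]
[(0.75, array([ 439.8, -257.4,    7.5])), (0.74, array([ 509.4, -194.1,   58.1]))]
```

View pics/w12.png

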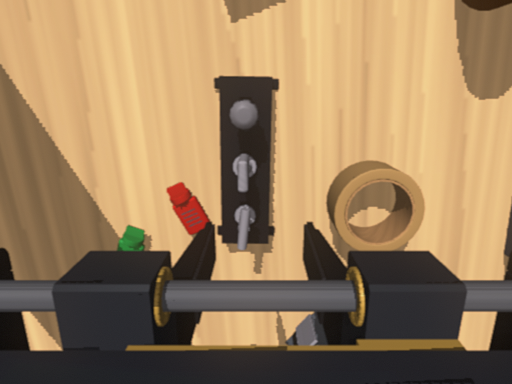

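View pics/s12.png

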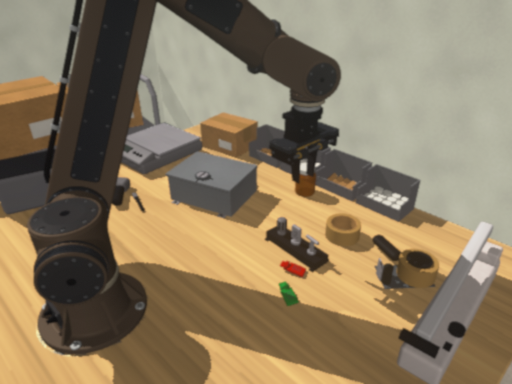

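The key stands upright in the middle slot (wrist 243,172, side 296,236), and nothing else has moved. One last check is the lock angle against the box direction.

```bash
python3 - <<'E'
from h import *
import cv2
d=np.load("pics/wrist10.npz");W,f,c=d["W"],float(d["f"]),d["c"]
g=cv2.cvtColor(cv2.imread("pics/raw10.png"),cv2.COLOR_BGR2GRAY).astype(float)
pts=[]
for v in range(90,130,2):
    r=g[v,245:285]; w=np.clip(90-r,0,None); w[:5]=0
    k=np.argmin(r[8:30])+8; w[:max(0,k-6)]=0; w[k+7:]=0
    pts.append(bp(W,f,c,(245+(w*np.arange(40)).sum()/w.sum(),v),110.5)[:2])
pts=np.array(pts);vx,vy,_,_=cv2.fitLine(pts.astype(np.float32),cv2.DIST_HUBER,0,.01,.01).ravel();print("slot yaw",np.arctan(vy/vx))
a=bp(W,f,c,np.array((188,267))*.64,102.5);b=bp(W,f,c,np.array((655,213))*.64,102.5);e=a-b;print("lid front edge -> box yaw",np.arctan2(e[1],e[0])-np.pi/2)
a=bp(W,f,c,np.array((188,267))*.64,102.5);b=bp(W,f,c,np.array((122,0))*.64,102.5);e=b-a;print("lid left edge yaw",np.arctan2(e[1],e[0]))
E
```

```text
slot yaw 0.31074077
lid front edge -> box yaw 0.3118810854756582
lid left edge yaw 0.3231709787372549
```

```bash
python3 -c "
from cell import env
print(env.job_done())"
```

```text
the job is handed in; nothing more can be done
None
```

The job is done and handed in at about 25 s on the robot's clock (limit 67 s). I shut the lid, turned the lock a quarter turn clockwise with the steel flat-paddle key, and stood the key back in its own middle slot.

- **Lid:** I pushed it down until the force rose to about 40 N, with the fingertips at z = 102.5 mm, which is the height of its top face when shut. The later pictures show it still flat.
- **Lock:** I turned it until the moment jumped from 0.125 to 0.345 N m at the stop. Afterwards the slot measured 0.311 rad, against 0.312 rad (front edge) and 0.323 rad (left edge) for the box direction, so it is fully locked.
- **Key:** It is upright in the slot, and the side camera put its centre at (509, -194, 58) mm. In the wrist picture the detector's best two finds were the red and green look-alikes, so there I checked the key by eye.
- **Other things:** Those in view in the last pictures look unmoved, and the gripper is open and clear of everything.

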